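# Set the electrode tweezers to the gauge lines over a sample carrier

## Robot

A 6-joint arm with a two-finger parallel gripper is mounted at the origin on the work surface. World frame = base frame: x ahead of the robot, y to its left, z up, the work surface at z = 0. Lengths are in m, angles in rad, forces in N, time in s.
With the tool pointing down it reaches from about 0.375 to 0.9 m from the base axis. Payload 3.1 kg.
Tool frame: the origin (TCP) lies midway between the tips of the shut fingers; the grasp point (between the pads) lies 19 mm behind it; x points along the fingers, z is the direction in which the jaws open and shut, and the axes are right-handed (so a half turn about x gives the same grasp; the last joint's range is limited). The gripper opens to 85 mm and grips with 20 to 120 N. Pads are 22 mm wide; open, the fingers measure 114 mm over their backs; the gripper's body (76 mm by 85 mm) begins 54 mm behind the grasp point. The pads swing forward as they close: fully open they stand 13 mm farther back than shut.
Start: joints at [-1.486, 0.527, 1.433, -0, 1.181, -0.178], TCP at [0.163, -0.603, 0.202] pointing down, gripper open.
Joint ranges: [-3.08, 3.08], [-0.75, 2.2], [0.22, 2.44], [-1.43, 4.57], [0, 2.65], [-2.85, 2.85]. Speed limits (rad/s): [2.79, 2.79, 3.14, 3.14, 3.14, 3.14].

## Interface

Orientations are given as a unit quaternion [x, y, z, w].
In Python, from station import telemetry, optics, manip gives the robot as it stands.
- The arm moves only by the tool step_arm, never from a script. Its argument "commands" is a list of rows, each a list of 4 numbers: the shift along the tool's x, y, z in m, then the turn about the tool's x in rad. A call has 1 to 8 rows; each row is the pose to reach, as a shift and turn from the pose measured when the call began, along the tool's axes at that moment; what a row does not reach only later rows make up. A row lasts 1/12 s, in which the tool goes at most 41.7 mm and 7.16 degrees, less where a joint would pass 70% of its speed; a pose out of reach is approached as far as the arm can. A call with a gripper value outside its range is refused whole. "jaw" is the finger opening in m, from 0 to 0.0854, set as the call begins (left out, the last holds). The fingers move at their own pace and stop on an object; "grip_force" is the grip in N (left out, the last holds). Time passes only in rows, so rows that repeat a pose let the fingers close. It gives the time, the measured TCP pose, the force and the opening at its end, in the units of the state.
- telemetry.sense(): the state, without advancing time (a new reading comes with each control period).
- optics.snapshot(name): name is "scene" or "top" or "wrist"; returns the picture (420x560x3 uint8, red, green, blue); there is no depth.
- optics.camera_params(name): a dict with "mtx" (3x3 intrinsics, pixels), "k1" (the pictures are not rectified: a ray, as slopes to the right and down, at radius r is drawn at 1 + k1 r^2 times it, then the intrinsics apply), "origin" and "attitude" of the camera in the world. Camera axes: x right, y down, z forward; pixel columns grow to the right and rows downward; lengths in m; the calibration is good to about 2 mm. A picture is of the moment at which its call begins: read the wrist's pose just before it. camera_params takes no time and is no camera call; for the wrist camera it gives the pose at the moment of the call.
- manip.sign_off(): hands the job in, once; it reports no verdict.
The state is a dict: "t": time; "q": joint angles; "qd": joint speeds; "tau": joint torques, N m; "tcp_pos": TCP position; "tool_rot": TCP orientation; "force": force on the tool from outside, world axes, zero at the start; "ft_torque": the same for the moment, N m; "finger_gap": opening from 0.0 (shut) to 1.0 (fully open).
Only numpy, scipy, OpenCV 4.12 (cv2) and the standard library are available. Lean on these libraries where they do the work, as an engineer would, in place of code of your own. Each camera call takes 0.05 s, during which the arm holds its last target.

## Task

Slide the sample carrier by its upright tab along the rail to the station under the tips of the clamped tweezers, so that it clicks into its detent there. Then squeeze the sprung tweezers at their grey grips until each tip stands right over its own black line on the white tile, and finish while still squeezing, holding both tips steady over their lines. Leave the loose glassware and other things on the bench where they are.

Things in the scene. Friction and masses are not known exactly. Their poses are not given: they have to be found in the camera images.
- rig: fixed test rig. Origin on the bench, under the middle between the tweezer tips (= middle of the station). x: along the tweezers, from clamp to tips; y: along the rail, the way the carrier must go. Rail 60 mm wide, 18 mm high, 360 mm long, a 30 mm high stop at each end. Clamp block 34 mm wide, 84 mm high, at x = -245 to -199 mm; its brass screw reaches 96 mm. The whole rig may stand turned about z.
- carrier (a joint): travel of the carrier along the rail (rig +y) in m: 0 = farthest back, 0.120 = in the station's detent, 0.155 = end stop past it. Friction about 1 N. A sprung ball clicks between two rollers under the carrier: 3 to 5 N takes it in from 14 to 7 mm before the middle, as much out again; within about 4 mm it draws itself to the middle.
- tab (a point): point on the centre line of the carrier's upright black tab, 68 mm above the bench, 68 mm from carrier_mid along rig x. The tab is 12 mm thick along the rail (rig y), 24 mm wide along rig x, its top 88 mm above the bench. Round its foot is the carrier's aluminium deck, 145 x 74 mm, its top 34 mm above the bench.
- station (a point): middle of the station on the rig, 34 mm above the bench. The carrier is home when carrier_mid meets it.
- carrier_mid (a point): middle of the carrier's tile seat, on top of its deck.
- tile (a joint): where the white tile has been set along its seat (rig x), in m, -0.015 to 0.015; stiff, it stays as set. It decides how far apart the lines are under the tips: there each line is 9.5 mm - 0.25 x this value to the side of the rig's x axis (5.7 to 13.3 mm; tip gap 11 to 27 mm).
- line_left: black line 3.5 mm wide, 64 mm long, on the white tile (70 x 56 x 6 mm, its top 40 mm above the bench), the one on the rig's +y side. Origin in the line's middle, x along the line, y across it. The two lines form a V that widens away from the clamp: each leans 0.245 rad outward from rig x.
- line_right: the other line, on the rig's -y side, the mirror image of the left one.
- tip_left (a point): lower end of the tweezer tip on the rig's +y side, 46 mm above the bench (6 mm above the tile, which it never touches). Left alone each tip is 21 mm to the side of the rig's x axis (gap 42 mm).
- tip_right (a point): the same for the tip on the rig's -y side.
- blade_left: steel tweezer arm (12 mm high, 3 mm thick) on the +y side. Origin in the middle of the outer face of its ribbed grey grip, 70 mm above the bench, 85 mm back from the tips; x along the arm to the tip. The grip is 34 mm long, 20 mm high, 6 mm thick. Left alone, the outer faces of the two grips are 42 mm apart. Below is only an 8 mm high, 30 mm wide bar on the bench.
- blade_right: the same, the arm on the -y side. Each arm turns by itself about a pivot in the clamp 210 mm back from the tips and 6 mm beside the rig's x axis; a grip moved inward by 1 mm takes its tip inward by 1.68 mm, up to 20 mm. Equal springs push each grip out: 2 N when open, 0.53 N more per mm. Squeezing off centre takes both tips to one side.
- flask: bystander, to be left alone: stoppered conical flask, amber, 74 mm wide, 116 mm tall; origin in the middle of its underside
- beaker: bystander, to be left alone: glass beaker, 60 mm wide, 75 mm tall; origin in the middle of its underside
- reagent: bystander, to be left alone: brown jar with black cap, 52 mm wide, 95 mm tall; origin in the middle of its underside
- dish: bystander, to be left alone: flat glass dish, 66 mm wide, 14 mm tall; origin in the middle of its underside
- stopper: bystander, to be left alone: cork stopper, 32 mm wide, 28 mm tall; origin in the middle of its underside
- weight: bystander, to be left alone: brass balance weight, 32 mm wide, 46 mm tall; origin in the middle of its underside
- spatula: bystander, to be left alone: wooden-handled spatula lying flat, 170 mm long; origin in the middle of its underside

How it is judged:
By the outcome, as a careful person would: the job done as asked, in the order asked, and still so for the second after the job is handed in, while the arm keeps its last pose, push and grip.
It also fails if it takes over 48 s, if anything falls off the work surface, if the arm or the gripper's body presses on something with over 40 N, if the wrist force passes 120 N, or if a joint passes its speed limit or range.

## Working session

There is one attempt and no reset: what is moved stays moved. The work goes in short steps, Python scripts to look and compute and a tool call to move; the robot and the scene stay as the last step left them, time stands still between calls to the robot, and variables do not carry over. Pictures are saved under pics/ and viewed, and the job is handed in when it is done.

Besides the shell and the picture viewer there is one more tool, called after "Emit:" as name(argument=value, ...), one argument or row to a line, values as JSON. step_arm: Moves the arm, as the interface text tells. Its arguments: {"type":"object","properties":{"commands":{"type":"array","items":{"type":"array","items":{"type":"number"}}},"jaw":{"type":"number"},"grip_force":{"type":"number"}},"required":["commands"]}

```bash
ls; mkdir -p pics
python3 - <<'E'
from station import telemetry, optics, manip
import cv2
s=telemetry.sense(); print(s)
for n in ["scene","top","wrist"]:
    p=optics.camera_params(n); print(n,p)
    cv2.imwrite(f"pics/{n}0.png",optics.snapshot(n)[:,:,::-1])
E
```

```text
pics
{'t': 0.0, 'q': array([-1.48547339e+00,  5.28485302e-01,  1.43391401e+00, -1.71858166e-06,
        1.18142759e+00, -1.78523137e-01]), 'qd': array([ 8.00441823e-04,  8.41548741e-05, -3.37719740e-04, -3.78475911e-04,
       -1.57363213e-04,  1.88632853e-04]), 'tau': array([-1.40137279e-03, -4.42354560e+01, -1.78025669e+01, -4.58796076e-04,
        8.41838890e-03,  1.02065616e-05]), 'tcp_pos': array([ 0.16294222, -0.60256191,  0.20111823]), 'tool_rot': array([ 0.43046818,  0.56195788, -0.42930098,  0.56089318]), 'force': array([-0.19676173, -0.45256856, -0.40841433]), 'ft_torque': array([ 0.01972969,  0.01910029, -0.03699781]), 'finger_gap': 0.9973740838769614}
scene {'mtx': array([[380.21355817,   0.        , 277.40300466],
       [  0.        , 380.21355817, 209.05211979],
       [  0.        ,   0.        ,   1.        ]]), 'k1': -0.007906056922639345, 'origin': array([1.15093118, 0.38246937, 0.61637924]), 'attitude': array([ 0.39462885,  0.79684859, -0.40744197, -0.20806594])}
top {'mtx': array([[541.42220302,   0.        , 291.99640807],
       [  0.        , 541.42220302, 208.72500446],
       [  0.        ,   0.        ,   1.        ]]), 'k1': -0.09583988007925003, 'origin': array([ 0.45007962, -0.06317854,  1.65442414]), 'attitude': array([-0.69704809,  0.71616252, -0.02674746,  0.02279871])}
wrist {'mtx': array([[346.8498479 ,   0.        , 281.83473302],
       [  0.        , 346.8498479 , 208.28680986],
       [  0.        ,   0.        ,   1.        ]]), 'k1': -0.021202147446798082, 'origin': array([ 0.2382131, -0.5822717,  0.3738081]), 'attitude': array([ 0.78493502, -0.60043192, -0.09350939,  0.12089054])}
```

View pics/scene0.png

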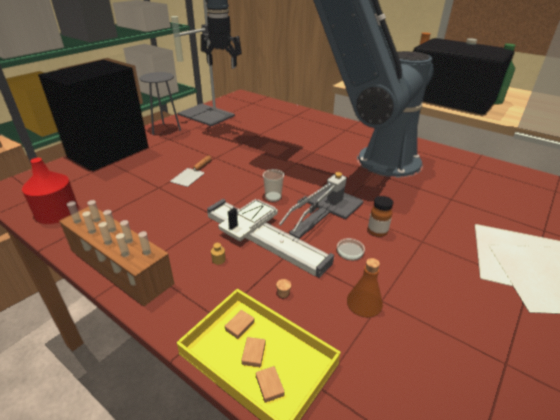

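View pics/top0.png

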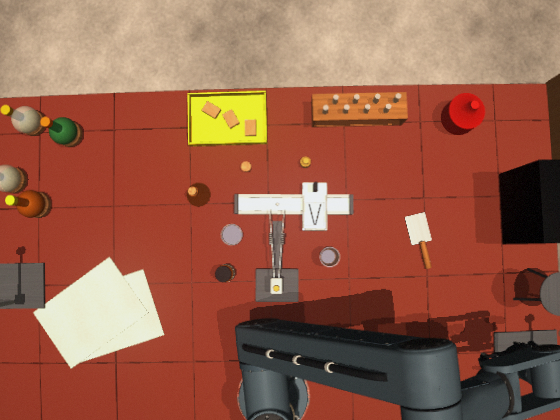

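View pics/wrist0.png

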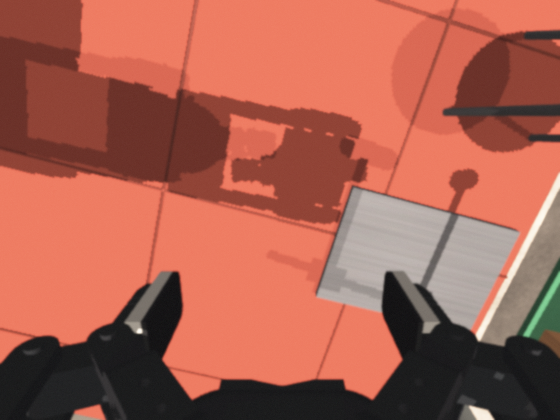

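The top view shows the rig at about (235-353, 203), the carrier at (315,205) with its black tab at (316,187), and the clamp screw at (276,287). Next I'll write helpers and take precise measurements.

```bash
cat > h.py <<'E'
import numpy as np, cv2
from scipy.spatial.transform import Rotation as R
from station import telemetry, optics, manip
def ray(cp,uv):
    K=cp["mtx"]; uv=np.atleast_2d(np.array(uv,float))
    d=np.array([cp["k1"],0,0,0.])
    p=cv2.undistortPoints(uv[:,None,:],K,d)[:,0]
    v=np.c_[p,np.ones(len(p))]
    return cp["origin"],R.from_quat(cp["attitude"]).apply(v)
def onz(cp,uv,z):
    o,v=ray(cp,uv); return o+v*((z-o[2])/v[:,2])[:,None]
def proj(cp,P):
    P=np.atleast_2d(np.array(P,float)); c=R.from_quat(cp["attitude"]).inv().apply(P-cp["origin"])
    s=c[:,:2]/c[:,2:]; s=s*(1+cp["k1"]*(s**2).sum(1,keepdims=True))
    return s*np.diag(cp["mtx"])[:2]+cp["mtx"][:2,2]
def tri(cps,uvs):
    A=np.zeros((3,3));b=np.zeros(3)
    for c,u in zip(cps,uvs):
        o,v=ray(c,u); v=v[0]/np.linalg.norm(v[0]); M=np.eye(3)-np.outer(v,v); A+=M;b+=M@o
    return np.linalg.solve(A,b)
E
python3 - <<'E'
import cv2
a=cv2.imread("pics/top0.png")[150:310,180:370]
cv2.imwrite("pics/topz.png",cv2.resize(a,None,fx=3.7,fy=3.7,interpolation=cv2.INTER_CUBIC))
a=cv2.imread("pics/scene0.png")[160:290,195:405]
cv2.imwrite("pics/scenez.png",cv2.resize(a,None,fx=3.8,fy=3.8,interpolation=cv2.INTER_CUBIC))
E
```

```text
(no output)
```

View pics/topz.png

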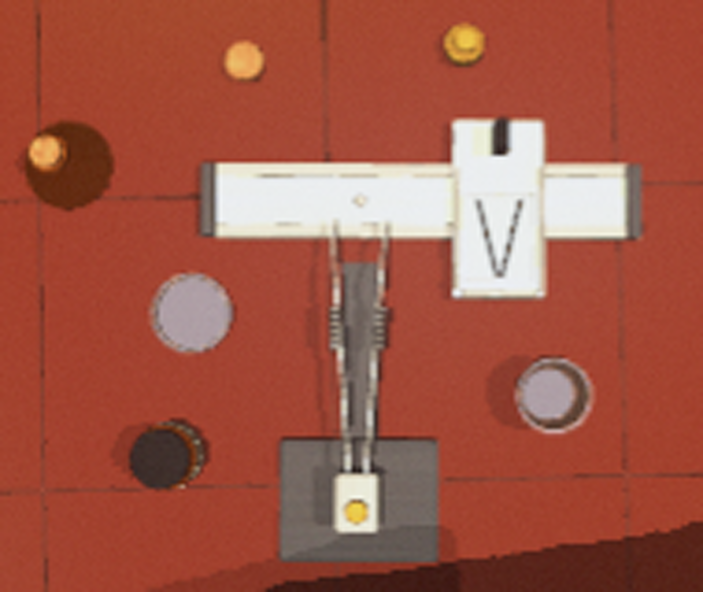

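View pics/scenez.png

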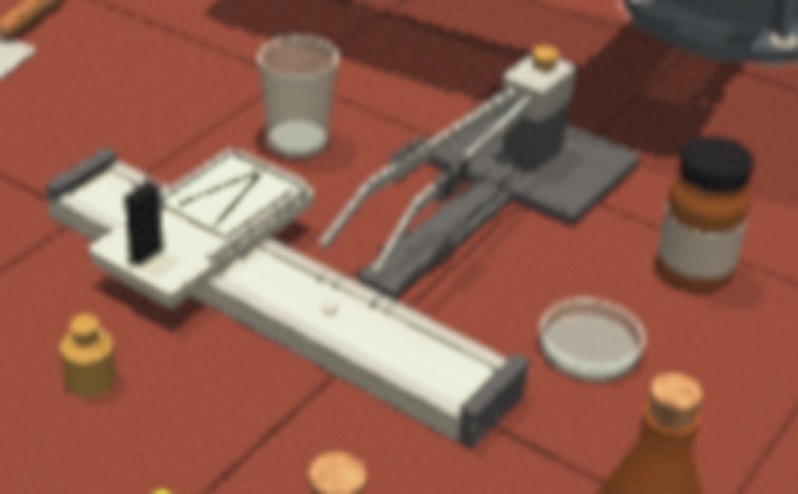

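Run:
```python
from h import *
cp=optics.camera_params("top"); Z=lambda x,y:(x/3.7+180-.5+.5/3.7, y/3.7+150-.5+.5/3.7)
for n,p,z in [("tabtop",(500,131),.088),("deckUL",(453,121),.034),("deckUR",(544,121),.034),("deckLL",(453,297),.034),("deckLR",(544,297),.034),("screw",(356,512),.096),("tipL",(334,228),.046),("tipR",(385,228),.046),("stopL",(208,200),.03),("stopR",(633,202),.03),("railUL",(218,164),.018),("railUR",(628,166),.018),("gripL",(337,327),.08),("gripR",(380,327),.08),("detent",(360,200),.018),("beaker",(553,395),.075),("weight",(464,38),.046)]:
    print(n,onz(cp,Z(*p),z)[0].round(4))
cw=optics.camera_params("wrist"); Rw=R.from_quat(cw["attitude"]); s=telemetry.sense(); T=R.from_quat(s["tool_rot"])
print("tool axes\n",T.as_matrix().round(3)); print("cam in tool",T.inv().apply(cw["origin"]-s["tcp_pos"]).round(4)); print((T.inv()*Rw).as_matrix().round(3))
```

```text
tabtop [ 0.6272 -0.1416  0.088 ]
deckUL [ 0.6425 -0.1063  0.034 ]
deckUR [ 0.6406 -0.1804  0.034 ]
deckLL [ 0.4994 -0.1022  0.034 ]
deckLR [ 0.4973 -0.1758  0.034 ]
screw [ 0.3332 -0.021   0.096 ]
tipL [ 0.5571 -0.0078  0.046 ]
tipR [ 0.556  -0.0488  0.046 ]
stopL [0.5837 0.0948 0.03  ]
stopR [ 0.5728 -0.2511  0.03  ]
railUL [0.6141 0.0872 0.018 ]
railUR [ 0.6035 -0.2494  0.018 ]
gripL [ 0.4769 -0.0094  0.08  ]
gripR [ 0.476  -0.0431  0.08  ]
detent [ 0.5813 -0.0286  0.018 ]
beaker [ 0.4189 -0.1777  0.075 ]
weight [ 0.7086 -0.1168  0.046 ]
tool axes
 [[-0.     0.965  0.261]
 [ 0.002  0.261 -0.965]
 [-1.     0.    -0.002]]
cam in tool [-0.1725  0.078  -0.0004]
[[-0.    -0.302  0.953]
 [ 0.001 -0.953 -0.302]
 [ 1.     0.001  0.001]]
```

Emit:
step_arm(
  commands=[
    [0,0.034,-0.0195,0.037],
    [0,0.068,-0.039,0.074],
    [0,0.102,-0.0585,0.111],
    [0,0.136,-0.078,0.148],
    [0,0.17,-0.0975,0.185],
    [0,0.204,-0.117,0.222],
    [0,0.238,-0.1365,0.259],
    [0,0.272,-0.156,0.296],
  ],
  jaw=0.06,
)

```text
t: 0.82
tcp_pos: [0.3858, -0.3795, 0.2015]
tool_rot: [0.509, 0.492, -0.508, 0.491]
force: [0.3, -0.3, 0.3]
finger_gap: 0.702
```

```bash
cat >> h.py <<'E'
def go(target,rigyaw=None):
    s=telemetry.sense(); T=R.from_quat(s["tool_rot"]); m=T.as_matrix()
    print("t",round(s["t"],2),"tcp",s["tcp_pos"].round(4),"yaw_y",np.arctan2(m[1,1],m[0,1]).round(4),"down",m[2,0].round(4),"F",s["force"].round(1),"gap",round(s["finger_gap"]*85.4,2))
    print("shift in tool",T.inv().apply(np.array(target)-s["tcp_pos"]).round(4))
E
python3 -c "
from h import *
go([.627,-.1416,.2])"
```

```text
t 0.82 tcp [ 0.3858 -0.3795  0.2015] yaw_y -0.0343 down -1.0 F [ 0.3 -0.3  0.3] gap 59.95
shift in tool [ 0.002   0.2329 -0.2461]
```

Emit:
step_arm(
  commands=[
    [0,0.028,-0.03,0],
    [0,0.056,-0.06,0],
    [0,0.084,-0.09,0],
    [0,0.112,-0.12,0],
    [0,0.14,-0.15,0],
    [0,0.167,-0.18,0],
    [0,0.195,-0.21,0],
    [0,0.22,-0.235,0],
  ],
)

```text
t: 1.48
tcp_pos: [0.615, -0.1496, 0.2016]
tool_rot: [0.509, 0.492, -0.508, 0.491]
force: [0.8, -1.3, -0.2]
finger_gap: 0.704
```

```bash
python3 -c "
from h import *
go([.627,-.1416,.2])
cp=optics.camera_params('wrist')
im=optics.snapshot('wrist'); cv2.imwrite('pics/w1.png',im[:,:,::-1])
go([.627,-.1416,.2])
np.savez('w1.npz',im=im,**cp)
for P in [(.6272,-.1416,.088),(.5571,-.0078,.046),(.556,-.0488,.046)]: print(proj(cp,P))"
```

```text
t 1.48 tcp [ 0.615  -0.1496  0.2016] yaw_y -0.0332 down -1.0 F [ 0.8 -1.3 -0.2] gap 60.11
shift in tool [ 0.0017  0.0118 -0.0084]
t 1.53 tcp [ 0.6199 -0.1453  0.2019] yaw_y -0.0297 down -1.0 F [4.5 1.9 0.8] gap 60.12
shift in tool [ 0.0019  0.007  -0.0039]
[[272.74435224 180.11459175]]
[[146.68037352 241.63589266]]
[[186.351796   241.51843606]]
```

View pics/w1.png

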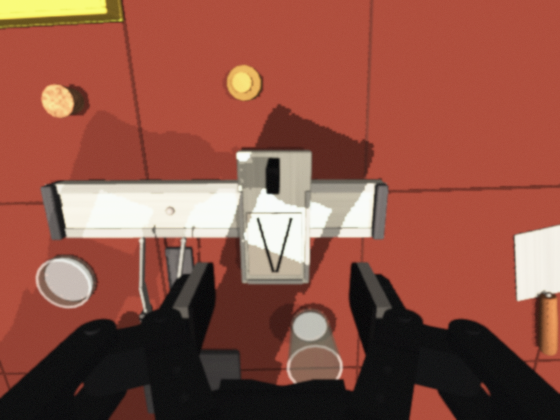

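The wrist view has the tab at (273,175), tips near (142,238) and (184,238), and the V lines at (258-292, 218-272). The arm was still settling, so I'll let it settle and measure again.

Emit:
step_arm(
  commands=[
    [0,0.007,-0.004,0],
    [0,0.007,-0.004,0],
    [0,0.007,-0.004,0],
    [0,0.007,-0.004,0],
  ],
)

```text
t: 1.87
tcp_pos: [0.6259, -0.1425, 0.2016]
tool_rot: [0.51, 0.493, -0.505, 0.492]
force: [-0.6, -0.4, 0.7]
finger_gap: 0.707
```

```bash
python3 -c "
from h import *
cp=optics.camera_params('wrist')
im=optics.snapshot('wrist'); cv2.imwrite('pics/w2.png',im[:,:,::-1])
go([.627,-.1416,.2])
np.savez('w2.npz',im=im,**cp)
g=cv2.cvtColor(im,cv2.COLOR_RGB2GRAY)
hsv=cv2.cvtColor(im,cv2.COLOR_RGB2HSV)
m=(hsv[:,:,2]<50).astype('uint8'); m[:130]=0; m[300:]=0
n,l,st,c=cv2.connectedComponentsWithStats(m)
for i in range(1,n):
  if st[i,4]>30: print(st[i],c[i].round(1))
cv2.imwrite('pics/w2z.png',cv2.resize(im[130:300,100:330,::-1],None,fx=3.4,fy=3.4,interpolation=cv2.INTER_CUBIC))
"
```

```text
t 1.92 tcp [ 0.6259 -0.1428  0.2018] yaw_y -0.0315 down -1.0 F [-0.4 -0.3 -0.1] gap 60.07
shift in tool [ 0.0018  0.001  -0.0012]
[276 170  12  36 404] [281.5 187.6]
[ 59 195  15  52 243] [ 67.2 219.3]
[191 263  24  37 545] [205.3 285.1]
[350 263  23  37 539] [358.3 285.1]
[165 274  24  26 272] [177.1 287.5]
[375 275  24  25 261] [386.6 287.7]
```

View pics/w2z.png

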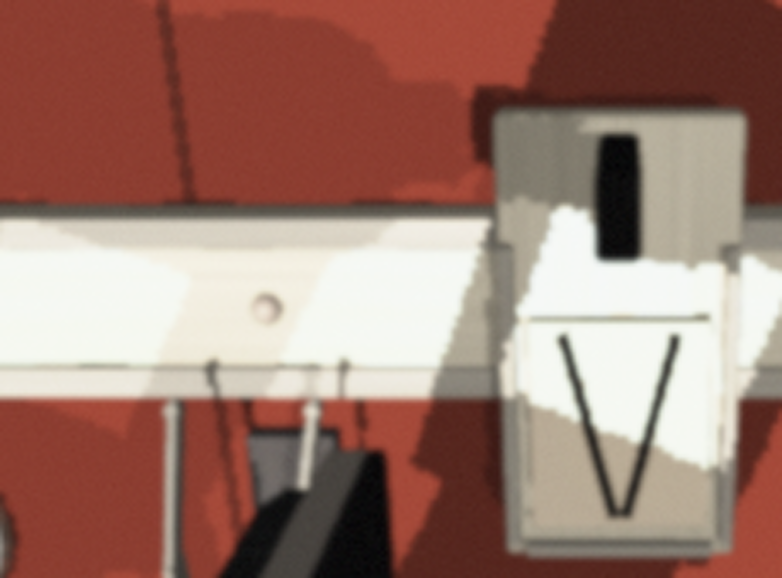

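```bash
python3 -c "
from h import *
cp=dict(np.load('w2.npz'))
Z=lambda x,y:(x/3.4+100-.35, y/3.4+130-.35)
for n,p,z in [('tipL',(173,402),.046),('tipR',(312,402),.046),('tabtopfar',(618,135),.088),('tabtopnear?',(618,257),.044),('deckUL',(495,110),.034),('deckUR',(746,110),.034),('deckLL',(510,552),.034),('deckLR',(732,552),.034),('linesapexL',(613,513),.04),('apexR',(627,513),.04),('endL',(562,337),.04),('endR',(676,337),.04),('detent',(266,309),.018)]:
  print(n,onz(cp,Z(*p),z)[0].round(4))
"
```

```text
tipL [ 0.5615 -0.0034  0.046 ]
tipR [ 0.5604 -0.0459  0.046 ]
tabtopfar [ 0.6477 -0.1417  0.088 ]
tabtopnear? [ 0.6031 -0.1401  0.044 ]
deckUL [ 0.6457 -0.1056  0.034 ]
deckUR [ 0.6436 -0.1785  0.034 ]
deckLL [ 0.5    -0.1015  0.034 ]
deckLR [ 0.4981 -0.1742  0.034 ]
linesapexL [ 0.5168 -0.1359  0.04  ]
apexR [ 0.5167 -0.1403  0.04  ]
endL [ 0.577  -0.1223  0.04  ]
endR [ 0.5761 -0.1568  0.04  ]
detent [ 0.581  -0.0261  0.018 ]
```

Tip gap 42.5 mm and deck 146 x 73 mm agree with the given sizes. Yaw is -0.0315 rad, and about 0.113 m of travel is left. Descending over the tab.

Emit:
step_arm(
  commands=[
    [0.035,0.001,-0.001,0],
    [0.07,0.001,-0.001,0],
    [0.105,0.001,-0.001,0],
    [0.13,0.001,-0.001,0],
    [0.151,0.001,-0.001,0],
    [0.151,0.001,-0.001,0],
    [0.151,0.001,-0.001,0],
  ],
  jaw=0.04,
)

```text
t: 2.5
tcp_pos: [0.6262, -0.1418, 0.05]
tool_rot: [0.51, 0.493, -0.506, 0.49]
force: [-0.6, -0.5, 0.7]
finger_gap: 0.467
```

Emit:
step_arm(
  commands=[
    [0,0,0,0],
    [0,0,0,0],
    [0,0,0,0],
    [0,0,0,0],
    [0,0,0,0],
    [0,0,0,0],
  ],
  jaw=0.008,
  grip_force=20,
)

```text
t: 3.0
tcp_pos: [0.6273, -0.1426, 0.052]
tool_rot: [0.51, 0.492, -0.506, 0.492]
force: [-1.2, -0.9, 6.2]
finger_gap: 0.131
```

```bash
python3 -c "
from h import *
go([.627,-.1416,.05])
cv2.imwrite('pics/s3.png',cv2.resize(optics.snapshot('scene')[120:330,150:430,::-1],None,fx=2.8,fy=2.8))
"
```

```text
t 3.0 tcp [ 0.6273 -0.1426  0.052 ] yaw_y -0.033 down -1.0 F [-1.2 -0.9  6.2] gap 11.2
shift in tool [ 0.002  -0.0004 -0.001 ]
```

View pics/s3.png

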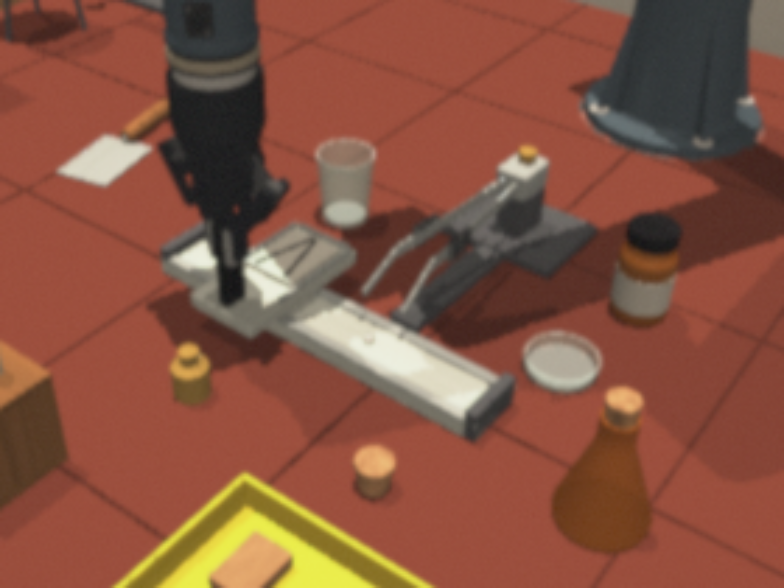

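The gripper holds the tab. The opening of 11.2 mm roughly matches the 12 mm tab. Now I'll slide the carrier.

Emit:
step_arm(
  commands=[
    [0,0,-0.012,0],
    [0,0,-0.024,0],
    [0,0,-0.036,0],
    [0,0,-0.048,0],
    [0,0,-0.06,0],
    [0,0,-0.072,0],
    [0,0,-0.084,0],
    [0,0,-0.093,0],
  ],
)

```text
t: 3.72
tcp_pos: [0.6301, -0.0475, 0.0522]
tool_rot: [0.51, 0.492, -0.506, 0.492]
force: [-0.4, -1.7, -4.2]
finger_gap: 0.133
```

Emit:
step_arm(
  commands=[
    [0,0,-0.002,0],
    [0,0,-0.005,0],
    [0,0,-0.008,0],
    [0,0,-0.008,0],
    [0,0,-0.008,0],
  ],
)

```text
t: 4.13
tcp_pos: [0.6303, -0.0414, 0.0522]
tool_rot: [0.509, 0.492, -0.506, 0.492]
force: [0.4, -4.9, -3.1]
finger_gap: 0.127
```

```bash
python3 -c "
from h import *
go([.6273+.0035,-.1426+.114,.052])
"
```

```text
t 4.13 tcp [ 0.6303 -0.0414  0.0522] yaw_y -0.0319 down -1.0 F [ 0.4 -4.9 -3.1] gap 10.84
shift in tool [ 0.0002  0.0001 -0.0128]
```

Emit:
step_arm(
  commands=[
    [0,0,-0.003,0],
    [0,0,-0.006,0],
    [0,0,-0.008,0],
    [0,0,-0.008,0],
    [0,0,-0.008,0],
  ],
)

```text
t: 4.55
tcp_pos: [0.6305, -0.0329, 0.0522]
tool_rot: [0.51, 0.492, -0.506, 0.492]
force: [0.5, 0.1, -2.3]
finger_gap: 0.128
```

```bash
python3 -c "
from h import *
go([.6273+.0035,-.1426+.114,.052])
"
```

```text
t 4.55 tcp [ 0.6305 -0.0329  0.0522] yaw_y -0.0325 down -1.0 F [ 0.5  0.1 -2.3] gap 10.92
shift in tool [ 0.0002  0.0001 -0.0043]
```

Emit:
step_arm(
  commands=[
    [0,0,-0.002,0],
    [0,0,-0.004,0],
    [0,0,-0.004,0],
    [0,0,-0.004,0],
  ],
)

```text
t: 4.88
tcp_pos: [0.6306, -0.0283, 0.0522]
tool_rot: [0.51, 0.492, -0.506, 0.492]
force: [-0.1, 0.1, -3.1]
finger_gap: 0.13
```

```bash
python3 -c "
from h import *
go([.6273+.0035,-.1426+.114,.052])
"
```

```text
t 4.88 tcp [ 0.6306 -0.0283  0.0522] yaw_y -0.0323 down -1.0 F [-0.1  0.1 -3.1] gap 11.12
shift in tool [0.0002 0.0002 0.0003]
```

Emit:
step_arm(
  commands=[
    [0,0,0,0],
    [0,0,0,0],
    [0,0,0,0],
    [0,0,0,0],
  ],
  jaw=0.04,
)

```text
t: 5.22
tcp_pos: [0.6311, -0.0284, 0.0526]
tool_rot: [0.51, 0.492, -0.506, 0.492]
force: [0.4, -0.1, -0.0]
finger_gap: 0.472
```

Emit:
step_arm(
  commands=[
    [-0.035,0,0,0],
    [-0.07,-0.02,0,0],
    [-0.105,-0.045,0,0],
    [-0.14,-0.06,0,0],
    [-0.15,-0.06,0,0],
    [-0.15,-0.06,0,0],
    [-0.15,-0.06,0,0],
  ],
  jaw=0.07,
)

```text
t: 5.8
tcp_pos: [0.5712, -0.0273, 0.2029]
tool_rot: [0.511, 0.491, -0.505, 0.493]
force: [0.6, -0.7, 0.6]
finger_gap: 0.818
```

```bash
python3 -c "
from h import *
cp=optics.camera_params('wrist')
im=optics.snapshot('wrist'); cv2.imwrite('pics/w4.png',im[:,:,::-1])
go([.57,-.025,.2])
np.savez('w4.npz',im=im,**cp)
cv2.imwrite('pics/w4z.png',cv2.resize(im[90:300,180:380,::-1],None,fx=2.8,fy=2.8,interpolation=cv2.INTER_CUBIC))
it=optics.snapshot('top'); cv2.imwrite('pics/t4.png',it[:,:,::-1])
"
```

```text
t 5.85 tcp [ 0.5704 -0.0271  0.2015] yaw_y -0.0325 down -1.0 F [ 0.  -0.1 -0.1] gap 70.06
shift in tool [ 0.0015 -0.0005 -0.002 ]
```

View pics/w4.png

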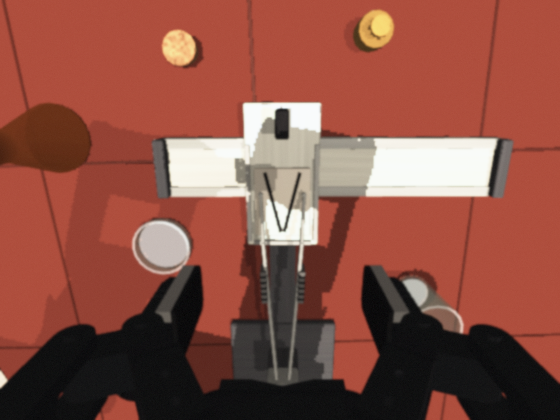

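View pics/w4z.png

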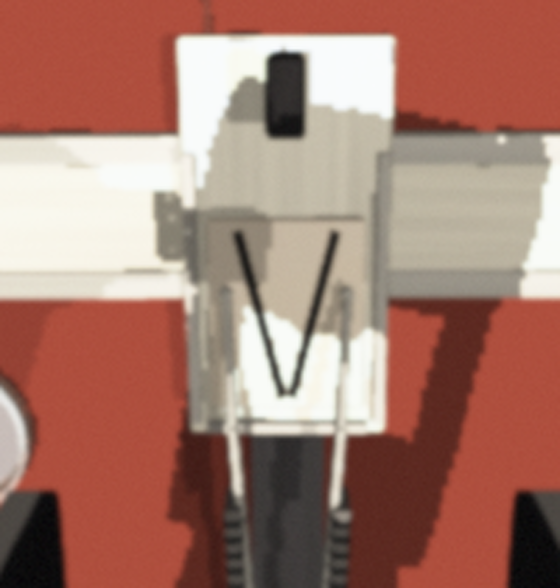

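The carrier now sits under the tips. In the zoom the lines' midline is at column 286 and the tips' midline at about 285. Next I'll compute the tip, line and grip geometry.

```bash
python3 -c "
from h import *
cp=dict(np.load('w4.npz'))
Z=lambda x,y:(x/2.8+180-.32, y/2.8+90-.32)
O=None
yaw=-.0325; ex=np.array([np.cos(yaw),np.sin(yaw)]); ey=np.array([-ex[1],ex[0]])
r={}
for n,p,z in [('tipL',(227,289),.046),('tipR',(343,289),.046),('L0',(238,234),.04),('L1',(282,393),.04),('R0',(335,234),.04),('R1',(291,393),.04),('tabtopnear',(285,134),.088),('tabfootfar',(286,53),.034),('deckUL',(178,37),.034),('deckUR',(394,37),.034),('deckLL',(193,431),.034),('deckLR',(384,431),.034),('gripLfar',(235,507),.08),('gripRfar',(339,507),.08)]:
  r[n]=onz(cp,Z(*p),z)[0]
O=(r['tipL']+r['tipR'])[:2]/2
print('mid',O)
for n in r: print(n,r[n].round(4),'rig',np.round([(r[n][:2]-O)@ex*1e3,(r[n][:2]-O)@ey*1e3],1))
ct=optics.camera_params('top')
print(proj(ct,[*O,.046]))
it=cv2.imread('pics/t4.png'); cv2.imwrite('pics/t4z.png',cv2.resize(it[150:310,180:370],None,fx=3.7,fy=3.7,interpolation=cv2.INTER_CUBIC))
"
```

```text
mid [ 0.56157797 -0.02557931]
tipL [ 0.5622 -0.0052  0.046 ] rig [-0.  20.4]
tipR [ 0.5609 -0.0459  0.046 ] rig [  0.  -20.4]
L0 [ 0.5805 -0.0096  0.04  ] rig [18.4 16.5]
L1 [ 0.5204 -0.0231  0.04  ] rig [-41.2   1.1]
R0 [ 0.5794 -0.0437  0.04  ] rig [ 18.4 -17.5]
R1 [ 0.5203 -0.0265  0.04  ] rig [-41.2  -2.2]
tabtopnear [ 0.6193 -0.0276  0.088 ] rig [57.8 -0.2]
tabfootfar [ 0.641  -0.0284  0.034 ] rig [79.5 -0.3]
deckUL [0.6474 0.0079 0.034 ] rig [84.7 36.2]
deckUR [ 0.6451 -0.065   0.034 ] rig [ 84.8 -36.7]
deckLL [0.5037 0.0114 0.034 ] rig [-59.   35.1]
deckLR [ 0.5015 -0.0613  0.034 ] rig [-58.9 -37.7]
gripLfar [ 0.4949 -0.0067  0.08  ] rig [-67.3  16.7]
gripRfar [ 0.4938 -0.0418  0.08  ] rig [-67.2 -18.4]
[[275.8522237 209.5868759]]
```

View pics/t4z.png

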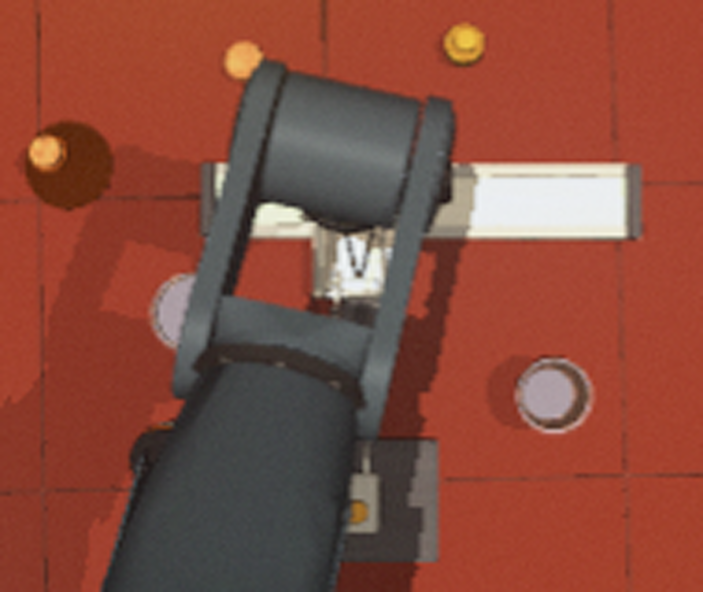

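The measurements agree with each other. The tab is at rig x 68.6 (68 given) and the carrier is centred within about 0.5 mm. The tile is set at about -11.4 mm, so each line is about 12.35 mm off axis, which means a grip width near 31.7 mm. Moving to the tweezer grips.

Emit:
step_arm(
  commands=[
    [0,-0.03,-0.001,0],
    [0,-0.06,-0.001,0],
    [0,-0.094,-0.001,0],
    [0,-0.094,-0.001,0],
    [0.03,-0.094,-0.001,0],
    [0.06,-0.094,-0.001,0],
    [0.06,-0.094,-0.001,0],
    [0.06,-0.094,-0.001,0],
  ],
)

```text
t: 6.57
tcp_pos: [0.4746, -0.0221, 0.1383]
tool_rot: [0.509, 0.495, -0.508, 0.489]
force: [0.2, 0.8, -0.3]
finger_gap: 0.819
```

```bash
python3 -c "
from h import *
cp=optics.camera_params('wrist')
im=optics.snapshot('wrist'); cv2.imwrite('pics/w5.png',im[:,:,::-1])
go([.4766,-.0228,.047])
np.savez('w5.npz',im=im,**cp)
"
```

```text
t 6.62 tcp [ 0.4761 -0.0225  0.1396] yaw_y -0.0324 down -1.0 F [-0.3  0.3  0.5] gap 70.58
shift in tool [0.0926 0.0006 0.0008]
```

View pics/w5.png

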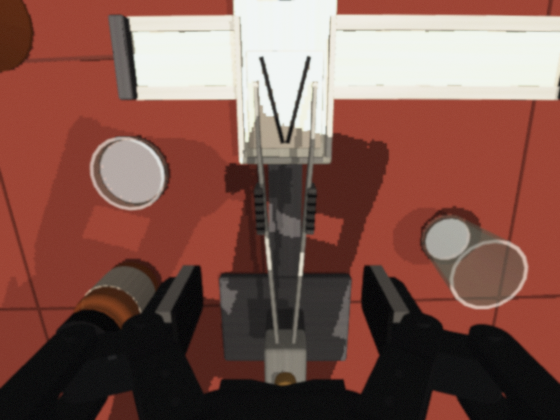

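```bash
python3 -c "
from h import *
cp=dict(np.load('w5.npz')); im=cp['im']
yaw=-.0325; ex=np.array([np.cos(yaw),np.sin(yaw)]); ey=np.array([-ex[1],ex[0]]); T=np.array([.4761,-.0225])
f=lambda u,z:(onz(cp,u,z)[0][:2]-T)
for n,u,z in [('gripL out',(255,210),.08),('gripR out',(316.5,210),.08),('screw',(285.5,379),.096),('tipL',(256.5,84),.046),('tipR',(315,84),.046),('L0',(262,58),.04),('R0',(308,58),.04),('L1',(283.5,141),.04),('R1',(288,141),.04)]:
  d=f(u,z); print(n,np.round([d@ex*1e3,d@ey*1e3],1))
print(proj(cp,[.4761,-.0225,.07]))
cv2.imwrite('pics/w5z.png',cv2.resize(im[40:260,200:380,::-1],None,fx=2.7,fy=2.7,interpolation=cv2.INTER_CUBIC))
"
```

```text
gripL out [ 1.6 19.9]
gripR out [  1.7 -23.1]
screw [-131.2   -1.9]
tipL [86.  19.7]
tipR [ 86.  -22.5]
L0 [104.   15.8]
R0 [104.  -17.4]
L1 [44.6  0.1]
R1 [44.6 -3.3]
[[283.49550974 207.91514815]]
```

View pics/w5z.png

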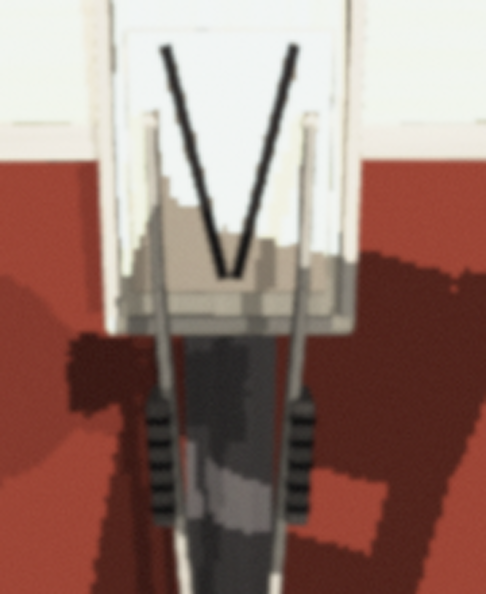

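Emit:
step_arm(
  commands=[
    [0.03,0.001,0.0015,0],
    [0.06,0.001,0.0015,0],
    [0.08,0.001,0.0015,0],
    [0.092,0.001,0.0015,0],
    [0.092,0.001,0.0015,0],
    [0.092,0.001,0.0015,0],
  ],
  jaw=0.06,
)

```text
t: 7.12
tcp_pos: [0.478, -0.0238, 0.0481]
tool_rot: [0.509, 0.493, -0.507, 0.491]
force: [0.6, -0.4, 0.4]
finger_gap: 0.702
```

Emit:
step_arm(
  commands=[
    [0,0,0,0],
    [0,0,0,0],
    [0,0,0,0],
    [0,0,0,0],
  ],
  jaw=0.046,
)

```text
t: 7.45
tcp_pos: [0.4787, -0.024, 0.0491]
tool_rot: [0.51, 0.493, -0.506, 0.491]
force: [0.4, 0.3, -0.2]
finger_gap: 0.54
```

```bash
cat > look.py <<'E'
import sys
from h import *
n=sys.argv[1]
cp=optics.camera_params('wrist')
im=optics.snapshot('wrist'); cv2.imwrite(f'pics/{n}.png',im[:,:,::-1])
go([.4766,-.0243,.047])
np.savez(n+'.npz',im=im,**cp)
cv2.imwrite(f'pics/{n}z.png',cv2.resize(im[0:200,190:380,::-1],None,fx=3,fy=3,interpolation=cv2.INTER_CUBIC))
E
python3 look.py w6
```

```text
t 7.5 tcp [ 0.4785 -0.0239  0.0489] yaw_y -0.0323 down -1.0 F [-0.2  0.4  0.4] gap 46.01
shift in tool [ 0.0019 -0.0019  0.0005]
```

View pics/w6.png

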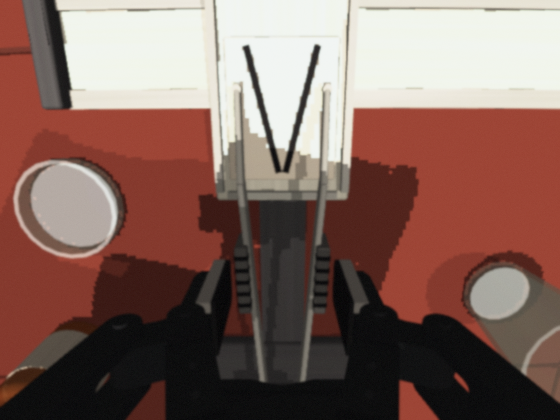

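View pics/w6z.png

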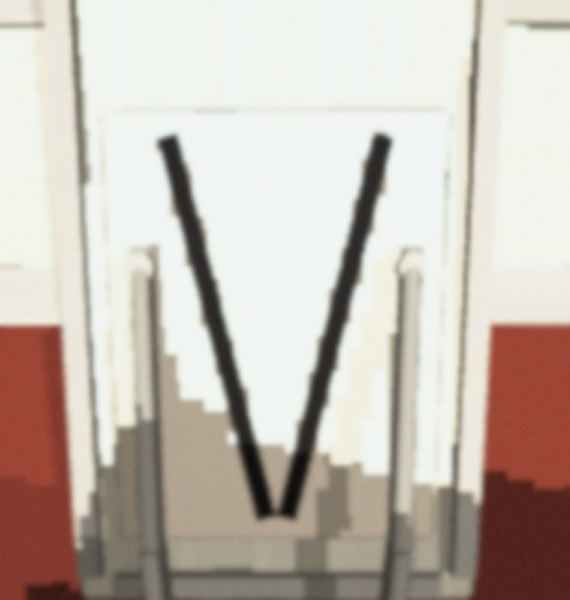

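The zoom has tips at (143,262) and (410,262), and lines at columns 201 and 350 on that row. The midlines agree at 276, and the pads straddle the grips evenly. Squeezing part-way.

Emit:
step_arm(
  commands=[
    [0,0,0,0],
    [0,0,0,0],
    [0,0,0,0],
    [0,0,0,0],
    [0,0,0,0],
  ],
  jaw=0.034,
  grip_force=40,
)

```text
t: 7.92
tcp_pos: [0.479, -0.0244, 0.0499]
tool_rot: [0.51, 0.492, -0.506, 0.492]
force: [-1.1, -1.0, 6.3]
finger_gap: 0.399
```

```bash
python3 look.py w7
```

```text
t 7.97 tcp [ 0.4789 -0.0243  0.0499] yaw_y -0.032 down -1.0 F [-1.7 -1.4  6.2] gap 33.82
shift in tool [ 0.0029 -0.0024  0.    ]
```

View pics/w7.png

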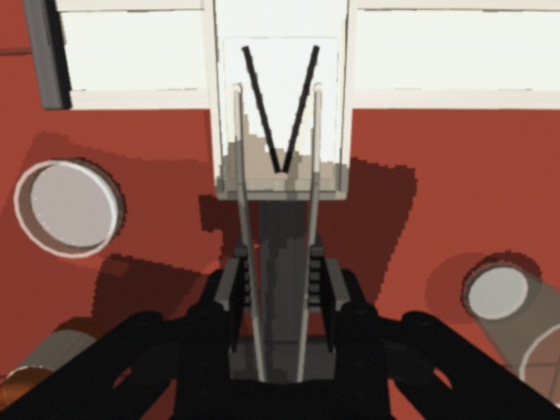

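View pics/w7z.png

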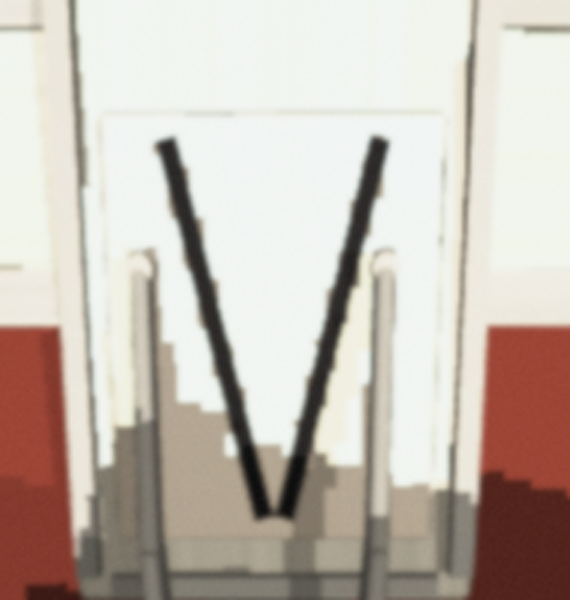

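Only the right tip moved, from column 410 to 384. I need a closer look at where the pads touch the grips.

```bash
python3 -c "
from h import *
a=[cv2.resize(cv2.imread(f'pics/{n}.png')[230:390,190:375],None,fx=2.1*1,fy=2.1,interpolation=cv2.INTER_CUBIC) for n in ('w6','w7')]
im=np.hstack(a); im=np.clip(im.astype(float)*1.8+15,0,255).astype('uint8'); cv2.imwrite('pics/cmp.png',im)
s=optics.snapshot('scene'); c=proj(optics.camera_params('scene'),[.48,-.024,.07])[0].astype(int); print(c)
cv2.imwrite('pics/s7.png',cv2.resize(s[c[1]-60:c[1]+60,c[0]-80:c[0]+80,::-1],None,fx=5,fy=5,interpolation=cv2.INTER_CUBIC))
"
```

```text
[306 205]
```

View pics/cmp.png

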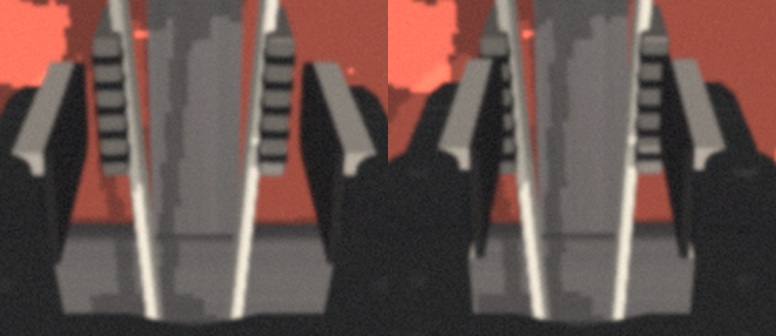

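View pics/s7.png

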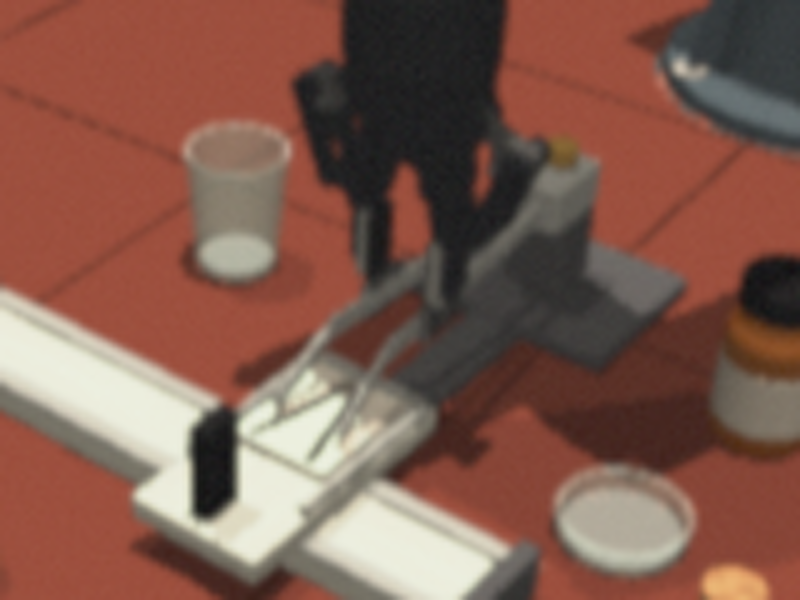

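Emit:
step_arm(
  commands=[
    [0,0,0,0],
    [0,0,0,0],
    [0,0,0,0],
  ],
)

```text
t: 8.27
tcp_pos: [0.4791, -0.0244, 0.05]
tool_rot: [0.51, 0.492, -0.506, 0.492]
force: [-0.5, -0.0, 3.1]
finger_gap: 0.395
```

```bash
python3 look.py w8; python3 -c "
from h import *
a=[cv2.resize(cv2.imread(f'pics/{n}.png')[30:390,190:375],None,fx=1.6*1,fy=1.6,interpolation=cv2.INTER_CUBIC) for n in ('w7','w8')]
im=np.hstack(a); im=np.clip(im.astype(float)*1.5+15,0,255).astype('uint8'); cv2.imwrite('pics/cmp8.png',im)
"
```

```text
t 8.32 tcp [ 0.4791 -0.0244  0.05  ] yaw_y -0.032 down -1.0 F [-0.5  0.7  3. ] gap 34.03
shift in tool [ 0.003  -0.0025 -0.    ]
```

View pics/cmp8.png

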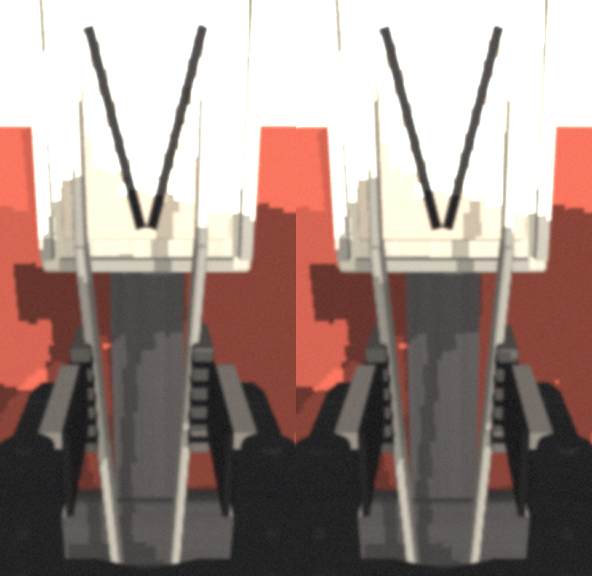

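```bash
python3 -c "
from h import *
cp=dict(np.load('w7.npz'))
T=np.array([.479,-.0244]);yaw=-.032; ex=np.array([np.cos(yaw),np.sin(yaw)]); ey=np.array([-ex[1],ex[0]])
for z in (.05,.055,.06,.07,.08,.09):
  for n,u in (('pad tip L in',(241,259)),('pad tip R',(322.5,259)),('gripfrontL out',(234.5,247)),('gripfrontR out',(323,247))):
    d=onz(cp,u,z)[0][:2]-T; print(z,n,np.round([d@ex*1e3,d@ey*1e3],1),end=' ')
  print()
"
```

```text
0.05 pad tip L in [-6.  22.9] 0.05 pad tip R [ -5.9 -21.7] 0.05 gripfrontL out [ 1.1 26.1] 0.05 gripfrontR out [  1.2 -21.8] 
0.055 pad tip L in [-3.6 22.2] 0.055 pad tip R [ -3.5 -21.1] 0.055 gripfrontL out [ 3.3 25.4] 0.055 gripfrontR out [  3.4 -21.1] 
0.06 pad tip L in [-1.2 21.5] 0.06 pad tip R [ -1.1 -20.5] 0.06 gripfrontL out [ 5.5 24.6] 0.06 gripfrontR out [  5.6 -20.5] 
0.07 pad tip L in [ 3.6 20.2] 0.07 pad tip R [  3.7 -19.2] 0.07 gripfrontL out [ 9.9 23.1] 0.07 gripfrontR out [ 10.1 -19.2] 
0.08 pad tip L in [ 8.5 18.9] 0.08 pad tip R [  8.6 -18. ] 0.08 gripfrontL out [14.4 21.6] 0.08 gripfrontR out [ 14.5 -18. ] 
0.09 pad tip L in [13.3 17.6] 0.09 pad tip R [ 13.4 -16.7] 0.09 gripfrontL out [18.8 20.1] 0.09 gripfrontR out [ 18.9 -16.7]
```

```bash
python3 -c "
from h import *
cp=optics.camera_params('scene')
s=optics.snapshot('scene')
c=(306,205)
im=cv2.resize(s[c[1]-40:c[1]+20,c[0]-50:c[0]+40,::-1],None,fx=8,fy=8,interpolation=cv2.INTER_CUBIC)
im=np.clip(im.astype(float)*2.0+10,0,255).astype('uint8')
T=np.array([.479,-.0244]);yaw=-.032; ex=np.array([np.cos(yaw),np.sin(yaw)]); ey=np.array([-ex[1],ex[0]])
for sgn in (1,-1):
  for z,col in ((.06,(0,255,0)),(.07,(255,255,0)),(.085,(0,0,255))):
    for dx in (-.011,.011):
      p=T+ex*dx+ey*sgn*.017; u=proj(cp,[*p,z])[0]; q=((u-[c[0]-50,c[1]-40]+.5)*8).astype(int); cv2.circle(im,tuple(int(v) for v in q),3,col,-1)
cv2.imwrite('pics/s8.png',im)
"
```

```text
(no output)
```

View pics/s8.png

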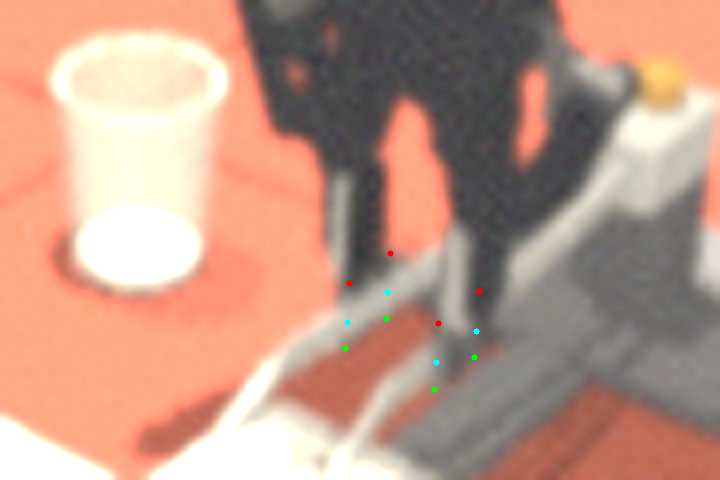

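Both views put the visible finger ends near z = 0.08, so the pads were riding on or slipping off the tops of the grips. That also explains the upward force. I'll open, go about 20 mm lower where there is free room, and squeeze again.

Emit:
step_arm(
  commands=[
    [0,0,0,0],
    [0,0,0,0],
    [0,0,0,0],
    [0,0,0,0],
    [0,0,0,0],
  ],
  jaw=0.056,
)

```text
t: 8.78
tcp_pos: [0.479, -0.0243, 0.0499]
tool_rot: [0.51, 0.492, -0.506, 0.492]
force: [0.1, 0.3, -0.4]
finger_gap: 0.657
```

Emit:
step_arm(
  commands=[
    [0.008,-0.002,0,0],
    [0.016,-0.002,0,0],
    [0.02,-0.002,0,0],
    [0.02,-0.002,0,0],
    [0.02,-0.002,0,0],
    [0.02,-0.002,0,0],
  ],
)

```text
t: 9.28
tcp_pos: [0.477, -0.0242, 0.0297]
tool_rot: [0.51, 0.492, -0.506, 0.492]
force: [0.3, -0.9, 0.6]
finger_gap: 0.656
```

```bash
python3 look.py w9; python3 -c "
from h import *
a=cv2.imread('pics/w9.png')
im=np.clip(a.astype(float)*1.5+15,0,255).astype('uint8'); cv2.imwrite('pics/w9b.png',im)
s=optics.snapshot('scene');c=(306,205)
im=cv2.resize(s[c[1]-40:c[1]+20,c[0]-50:c[0]+40,::-1],None,fx=8,fy=8,interpolation=cv2.INTER_CUBIC)
im=np.clip(im.astype(float)*2.0+10,0,255).astype('uint8'); cv2.imwrite('pics/s9.png',im)
"
```

```text
t 9.33 tcp [ 0.4771 -0.0242  0.0298] yaw_y -0.0319 down -1.0 F [ 0.2 -0.1  0. ] gap 55.84
shift in tool [-0.0172 -0.0005  0.    ]
```

View pics/w9b.png

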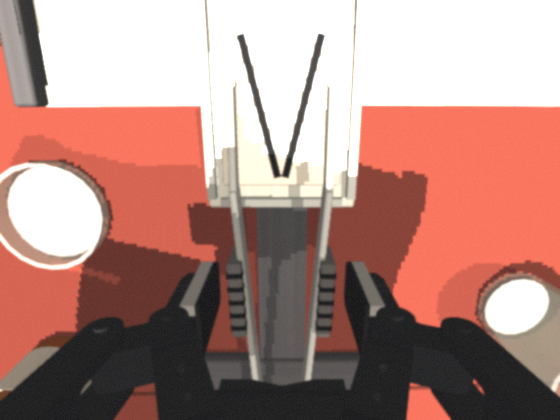

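View pics/s9.png

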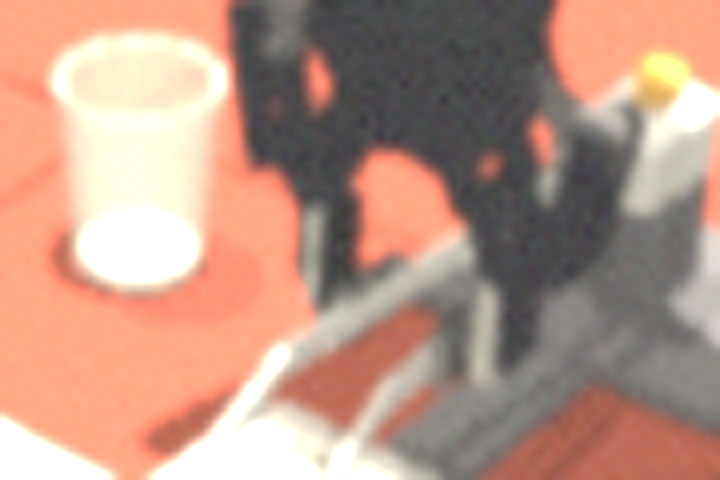

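The fingers now straddle the grips below their tops. I'll go 5 mm lower and squeeze.

Emit:
step_arm(
  commands=[
    [0.005,0,0,0],
    [0.005,0,0,0],
    [0.005,0,0,0],
  ],
  jaw=0.045,
)

```text
t: 9.63
tcp_pos: [0.4771, -0.0242, 0.0248]
tool_rot: [0.51, 0.492, -0.506, 0.492]
force: [-0.8, 0.0, -0.3]
finger_gap: 0.532
```

Emit:
step_arm(
  commands=[
    [0,0,0,0],
    [0,0,0,0],
    [0,0,0,0],
    [0,0,0,0],
    [0,0,0,0],
    [0,0,0,0],
  ],
  jaw=0.036,
)

```text
t: 10.13
tcp_pos: [0.4773, -0.0242, 0.025]
tool_rot: [0.51, 0.492, -0.506, 0.492]
force: [-0.0, 0.5, 3.0]
finger_gap: 0.418
```

```bash
python3 look.py w10; python3 -c "
from h import *
a=cv2.imread('pics/w10.png')
im=np.clip(a.astype(float)*1.2+15,0,255).astype('uint8'); cv2.imwrite('pics/w10b.png',im)
"
```

```text
t 10.18 tcp [ 0.4773 -0.0242  0.025 ] yaw_y -0.0319 down -1.0 F [0.9 0.8 3.9] gap 35.61
shift in tool [-0.022  -0.0007 -0.    ]
```

View pics/w10b.png

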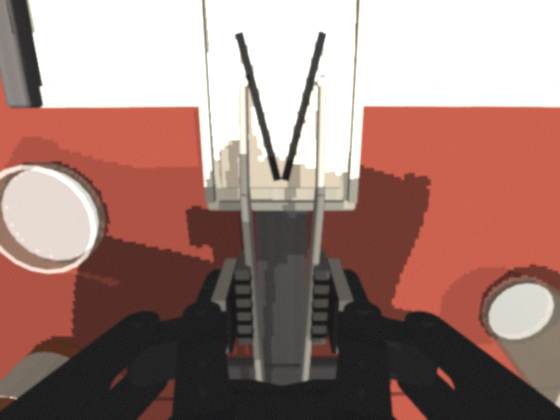

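View pics/w10z.png

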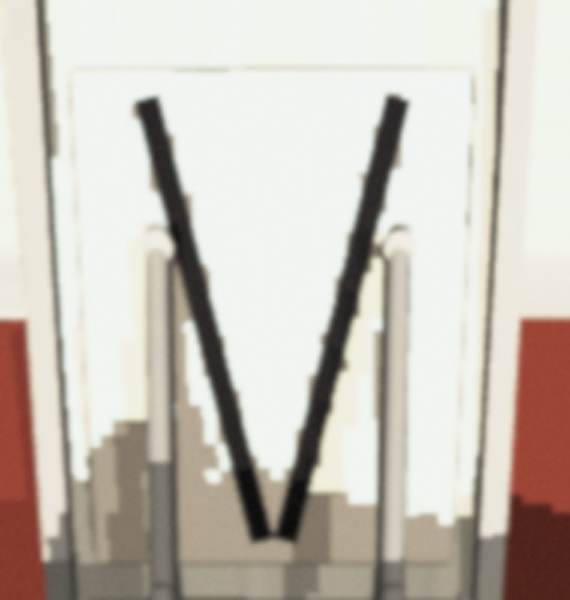

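The squeeze works now. Tips are at zoom (159,242) and (399,242), with the lines at about columns 184 and 362 on that row. Computing the remaining errors in mm.

```bash
cat > err.py <<'E'
import sys
from h import *
n=sys.argv[1]; a=list(map(float,sys.argv[2:6]))
cp=dict(np.load(n+'.npz')); im=cp['im']
g=im.max(2)[0:200,190:380]; m=(g<75).astype('uint8')
k,l,st,c=cv2.connectedComponentsWithStats(m)
yaw=-.032; ex=np.array([np.cos(yaw),np.sin(yaw)]); ey=np.array([-ex[1],ex[0]])
rig=lambda u,z:(lambda P:np.c_[P[:,:2]@ex,P[:,:2]@ey]*1e3)(onz(cp,u,z))
Z=lambda x,y:(x/3+190-1/3,y/3-1/3)
tL=rig(Z(a[0],a[1]),.046)[0]; tR=rig(Z(a[2],a[3]),.046)[0]
out=[]
cand=[]
for i in range(1,k):
    x,y,w,h,A=st[i]
    if h>25 and 0.6*w<h and A>60 and x>15 and x+w<150:
        ys,xs=np.nonzero(l==i); cand.append((c[i],np.c_[xs+190,ys]))
pts=np.vstack([q for _,q in cand]); P=rig(pts,.04)
print('tips',tL.round(1),tR.round(1),'gap',(tL[1]-tR[1]).round(1))
mid=np.median(P[:,1])
mid=(P[:,1].max()+P[:,1].min())/2
for nm,t,sel in (('L',tL,P[:,1]>mid+4),('R',tR,P[:,1]<mid-4)):
    Q=P[sel]; vx,vy,x0,y0=cv2.fitLine(Q.astype(np.float32),cv2.DIST_HUBER,0,.01,.01).ravel()
    yl=y0+(t[0]-x0)*vy/vx
    print(nm,'n',sel.sum(),'slope',round(float(vy/vx),3),'line y at tip',round(float(yl),2),'tip-line',round(float(t[1]-yl),2))
E
python3 err.py w10 159 242 399 242
```

```text
tips [562.9   7.7] [562.9 -25.3] gap 33.0
L n 706 slope 0.248 line y at tip 4.74 tip-line 2.94
R n 728 slope -0.24 line y at tip -20.5 tip-line -4.81
```

Emit:
step_arm(
  commands=[
    [0,0,-0.0005,0],
    [0,0,-0.0005,0],
    [0,0,-0.0005,0],
    [0,0,-0.0005,0],
    [0,0,-0.0005,0],
    [0,0,-0.0005,0],
  ],
  jaw=0.0318,
)

```text
t: 10.68
tcp_pos: [0.4775, -0.0239, 0.0251]
tool_rot: [0.51, 0.492, -0.506, 0.492]
force: [-0.3, -0.6, 4.6]
finger_gap: 0.375
```

```bash
python3 look.py w11
```

```text
t 10.73 tcp [ 0.4775 -0.0239  0.0252] yaw_y -0.0317 down -1.0 F [-0.5 -0.9  4.7] gap 32.0
shift in tool [-0.0219 -0.0008  0.0004]
```

View pics/w11z.png

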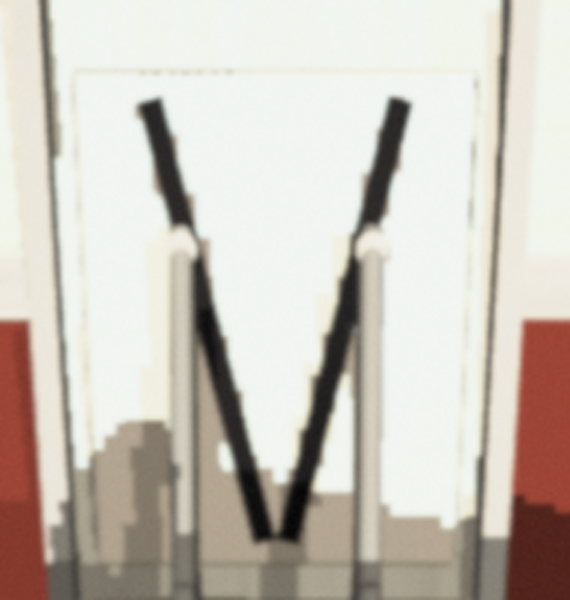

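```bash
python3 err.py w11 182 241 372 241
```

```text
tips [563.2   4.9] [563.2 -21.2] gap 26.1
L n 628 slope 0.246 line y at tip 4.81 tip-line 0.11
R n 660 slope -0.241 line y at tip -20.51 tip-line -0.7
```

Emit:
step_arm(
  commands=[
    [0,0,-0.0002,0],
    [0,0,-0.0002,0],
    [0,0,-0.0002,0],
    [0,0,-0.0002,0],
    [0,0,-0.0002,0],
    [0,0,-0.0002,0],
    [0,0,-0.0002,0],
    [0,0,-0.0002,0],
  ],
  jaw=0.0313,
)

```text
t: 11.4
tcp_pos: [0.4775, -0.0237, 0.0252]
tool_rot: [0.51, 0.492, -0.506, 0.492]
force: [0.6, -1.5, 4.7]
finger_gap: 0.365
```

```bash
python3 look.py w12
```

```text
t 11.45 tcp [ 0.4775 -0.0237  0.0252] yaw_y -0.0316 down -1.0 F [-0.1 -0.6  4.2] gap 31.59
shift in tool [-0.0218 -0.0008  0.0005]
```

View pics/w12z.png

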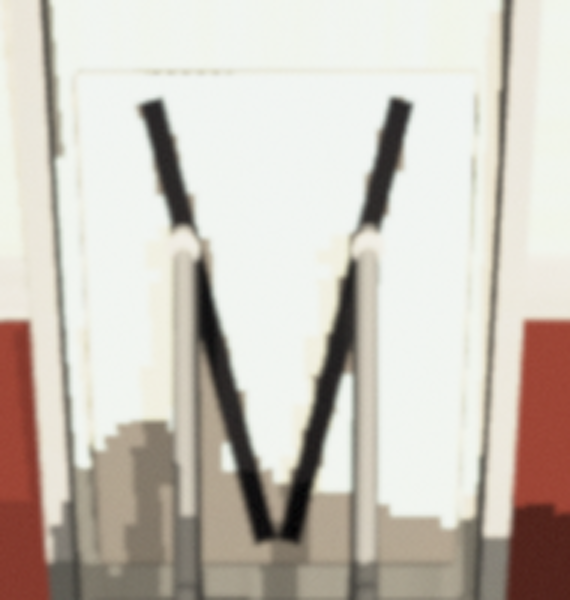

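```bash
python3 err.py w12 184.5 241 368 241
```

```text
tips [563.2   4.8] [563.2 -20.5] gap 25.3
L n 613 slope 0.245 line y at tip 4.78 tip-line -0.03
R n 614 slope -0.239 line y at tip -20.46 tip-line -0.04
```

Emit:
step_arm(
  commands=[
    [0,0,0,0],
    [0,0,0,0],
    [0,0,0,0],
    [0,0,0,0],
    [0,0,0,0],
    [0,0,0,0],
    [0,0,0,0],
    [0,0,0,0],
  ],
)

```text
t: 12.12
tcp_pos: [0.4775, -0.0237, 0.0252]
tool_rot: [0.51, 0.492, -0.506, 0.492]
force: [0.1, 0.1, 4.7]
finger_gap: 0.365
```

```bash
python3 look.py w13; python3 -c "
from h import *
s=optics.snapshot('scene'); cv2.imwrite('pics/s13.png',cv2.resize(s[120:330,150:430,::-1],None,fx=2.8,fy=2.8))"
```

```text
t 12.17 tcp [ 0.4775 -0.0237  0.0252] yaw_y -0.0316 down -1.0 F [-0.5 -0.3  5.9] gap 31.79
shift in tool [-0.0218 -0.0008  0.0005]
```

View pics/w13z.png

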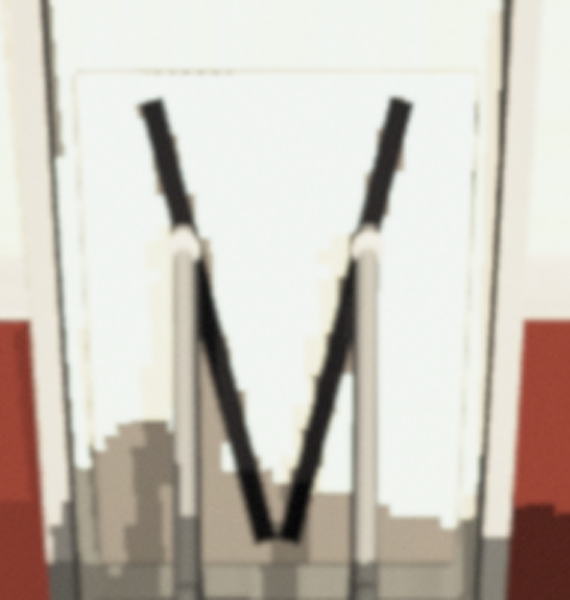

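View pics/s13.png

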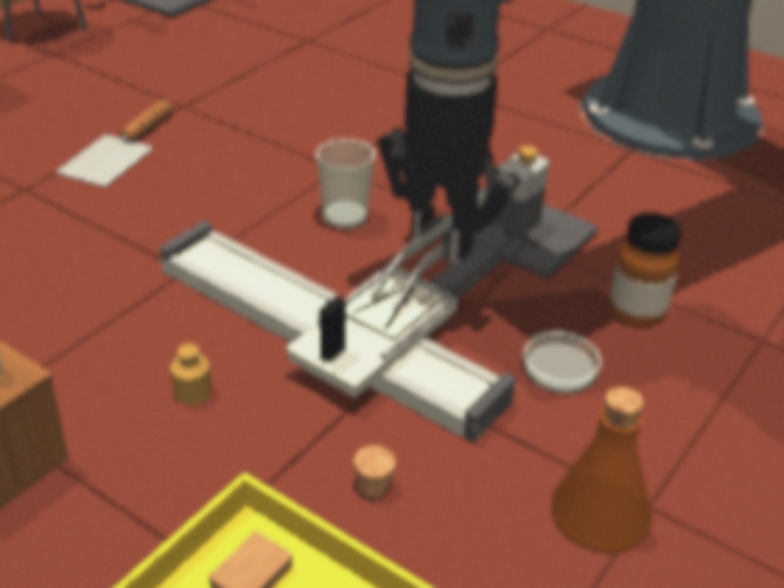

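Both tips stay over their lines at zoom (184,241) and (368,241), unchanged after 0.7 s. The bystanders are where they were. Handing in.

```bash
python3 -c "
from station import manip
print(manip.sign_off())"
```

```text
the job is handed in; nothing more can be done
None
```

I slid the carrier by its tab into the station's detent, then squeezed the tweezers until both tips stood over their lines. I handed in while still squeezing, at about 12.2 s.

- **Carrier:** I felt about 5 N of resistance going into the detent, then it fell to about 0 N. Afterwards the lines' midline matched the tweezers' midline to about 0.5 mm.
- **Tips:** the wrist camera put both tips within 0.1 mm of their lines, with a gap of 25.3 mm. I trust that to about 0.5 mm, because the tip ends were picked by eye. A second picture 0.7 s later looked the same.
- **Bystanders:** in the last scene picture they were all where they had started.

**What went wrong or disagreed:**
- **First squeeze:** the fingers sat too high and slipped on the tops of the grips. The tweezers sprang back open, and I squeezed again 25 mm lower. The visible finger ends looked about 20 to 30 mm higher than the reported tool position would put them.
- **Cameras:** the top and wrist cameras differed by 4 to 5 mm on the rig's position. I placed the carrier and tips by the wrist camera.
- **Force:** at the end about 5 N of upward force still showed at the wrist.

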